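Hang a parts basket still in an ultrasonic cleaner's tank

TASK

Take the parts basket off its draining stand by the black grip, carry it to the ultrasonic cleaner and bring it to a standstill above the open tank; then lower it and keep it hanging still in the middle of the tank for a good six seconds, the whole basket below the rim and clear of walls and floor, and finish while still holding the grip. Hold it by the grip alone: once it has left the stand nothing may touch the basket or its bail, not the robot, the cleaner or the bench, it must not swing wildly, and the other things on the bench stay where they are.

Things in the scene. Friction and masses are not known exactly. Their poses are not given: they have to be found in the camera images.
- grip: Loose hanger with a black hand grip, 0.12 kg. Origin: the pivot, in the steel hook at its foot where the bail hangs; z up. Above the pivot: stem of 10 mm diameter (7 to 26 mm), steel flange of 32 mm diameter (25 to 31 mm), black grip block, 26 mm along x, 24 mm along y (31 to 81 mm). At the start the flange rests on the stand's fork, axes parallel to the stand's
- grip_point (a point): Where to take the black grip: in its middle, 55 mm above the pivot, 24 mm between the faces that look along the grip's y; axes as the grip
- basket: Wire basket of small metal fittings on a tall wire bail, 70 mm diameter, 38 mm high, nominal 0.30 kg (hidden, up to 25 % more or less). Origin: centre of its underside; z points to the pivot, 160 mm away. Swings freely in all directions about the pivot (does not yaw against the grip), almost undamped (dies down in about a minute): pendulum of 143 mm effective length, period 0.76 s
- bail_eye (a point): The top of the bail, always at the pivot. On the stand the basket does not hang plumb: its foot is tucked about 5 mm behind the front wall of the drip tray, so it leans 0.22 rad towards the stand's rod; lifted over that wall it swings out to the stand's front
- stand: Draining stand, fixed. Origin: centre of the underside of its 210 x 130 mm base plate; -x is its front. At x = 70 mm a rod of 12 mm diameter, 268 mm high, with a boss that carries a two-pronged fork running to the front, prong tops 205 mm above the bench. Below the fork a steel drip tray, its front wall 21 mm high at x = -44 mm
- fork_slot (a point): Where the grip is parked in the fork: x = -45 mm on the stand, level with the prong tops, axes as the stand. 20 mm between the prongs; they run on 28 mm to the open front end (-x), where the tips turn up 7.5 mm. Lift the grip straight up by 12 to 25 mm (higher, the widening bail jams in the fork), then draw it out along the stand's -x by 60 mm or more before raising it
- cleaner: White benchtop ultrasonic cleaner with a grey front panel (-x), lid off, fixed. Origin: centre of its underside. Outside 196 mm along x, 176 mm along y, 115 mm high. Empty tank open at the top, in the middle: 150 mm along x, 130 mm along y, 75 mm deep, so its floor is 40 mm above the bench
- tank_mouth (a point): Centre of the tank's opening, level with the rim, 115 mm above the bench; axes as the cleaner
- beaker: Bystander: glass beaker, 60 mm diameter, 75 mm high, origin under its centre
- jar: Bystander: amber jar, 52 mm diameter, 62 mm high, origin under its centre
- glove_box: Bystander: white carton, 120 x 220 x 75 mm high, origin under its centre
- tube_rack: Bystander: white rack of tubes, 100 x 190 mm, 87 mm high with its tubes, origin under its centre

How it is judged (in metres and radians):
On the way, in this order (a step that is already met when the one before it is completed fails the run):
1. the basket hangs still above the open tank (horizontal distance between basket and tank_mouth below 0.02 m and height (world z) of basket above 0.117 m and angular speed of basket below 0.5 rad/s), for 1 s.
2. the basket hangs still in the middle of the tank, below the rim, touching nothing (horizontal distance between basket and tank_mouth below 0.016 m and height (world z) of basket between 0.044 and 0.077 m and angle between basket's own z axis and vertical below 0.1 rad and angular speed of basket below 0.5 rad/s and contact force between basket and anything else below 0.5 N and contact force between the fingers and grip above 3 N), for 5 s.
At the end, for the whole second after the job is handed in: The robot holds the grip (over 3 N) and the basket hangs in the tank: underside 44 to 77 mm above the bench, its centre within 16 mm of the tank's centre, within 0.1 rad of upright, turning slower than 0.5 rad/s and touching nothing (all of step 2); the arm keeps its last pose, push and grip.
It fails at once if off the stand, the basket or its bail touches or is touched by anything (over 2 N) (contact force between basket and anything else above 2 N and (horizontal distance between basket and stand above 0.09 m or height (world z) of basket above 0.07 m)).
It fails at once if the robot touches the basket or its bail (over 2 N) (contact force between any of the arm, the fingers and basket above 2 N).
It fails at once if the basket swings wildly (over 0.7 rad) (angle between basket's own z axis and vertical above 0.7 rad).
It fails at once if another thing on the bench is moved by more than 30 mm (distance of any of beaker, jar, glove_box, tube_rack from where it was at the start of the episode above 0.03 m).
It also fails if it takes over 56 s, if anything falls off the work surface, if the arm or the gripper's body presses on something with over 40 N, if the wrist force passes 120 N, or if a joint passes its speed limit or range.

ROBOT

A 7-joint arm with a two-finger parallel gripper is mounted at the origin on the work surface. World frame = base frame: x ahead of the robot, y to its left, z up, the work surface at z = 0. Lengths are in mm, angles in rad, forces in N, time in s.
With the tool pointing down it reaches from about 400 to 875 mm from the base axis. Payload 6.5 kg.
Tool frame: the origin (TCP) lies on the centre line of the jaws, within the pads' length; the fingertips stand 17 mm ahead of it and the grasp point (between the pads) lies 2 mm behind it; z points along the fingers, y is the line along which they close (so a half turn about z gives the same grasp; the last joint's range is limited). The gripper opens to 85 mm and grips with 20 to 120 N. Pads are 22 mm wide; open, the fingers measure 114 mm over their backs; the gripper's body (76 mm by 85 mm) begins 54 mm behind the grasp point. The pads swing forward as they close: fully open they stand 13 mm farther back than shut.
Start: joints at [-1.171, 0.536, -0.004, 1.538, 0.003, 1.067, -0.071], TCP at [291.933, 580.745, 248.29] pointing down, gripper open.
Joint ranges: [-2.7, 2.7], [-0.37, 2.16], [-1.27, 1.26], [0.24, 2.4], [-1.31, 4.45], [0.19, 1.91], [-2.76, 2.76]. Speed limits (rad/s): [2.39, 2.39, 3.14, 3.14, 3.14, 3.14, 3.14].

INTERFACE

Orientations are given as a unit quaternion [w, x, y, z].
In Python, from bench import env, optics gives the robot as it stands.
- The arm moves only by the shell command python3 -m creep 'ROWS' [OPENING]. ROWS is text: rows parted by semicolons, each of 6 numbers parted by spaces: the shift along the tool's x, y, z normalised to -1 to 1, where 1 is 0.15 m, then the turn, a rotation vector about the tool's x, y, z normalised to -1 to 1, where 1 is 90 degrees. In form: dx dy dz ax ay az; .... A call has 1 to 20 rows; each row is the pose to reach, as a shift and turn from the pose commanded when the call began, along the tool's axes at that moment; what a row does not reach only later rows make up. A row lasts 1/10 s, in which the tool goes at most 50 mm and 8.59 degrees, less where a joint would pass 70% of its speed; a pose out of reach is approached as far as the arm can. A call with a number of a shift or a turn outside -1 to 1 is refused whole. A call with a gripper value outside its range is refused whole. OPENING is the closure, from -1 (fully open) to 1 (shut), set as the call begins (- or left out, the last holds). The fingers move at their own pace and stop on an object; the grip force is fixed at half the most. Time passes only in rows, so rows that repeat a pose let the fingers close. It gives the time, the measured TCP pose, the force, the opening and the grip force at its end, in the units of the state.
- env.get_obs(): the state, without advancing time (a new reading comes with each control period).
- optics.capture(name): name is "side" or "top"; returns (picture, depth): 400x640x3 uint8, red, green, blue; 400x640 float32, mm along the optical axis (not along the pixel's ray), 0 where there is no reading.
- optics.camera_info(name): a dict with "fov_y" (degrees; the focal length in pixels is half the picture's height over the tangent of half this angle, whatever the lens; pixels are square), "cx", "cy" (the principal point, pixels), "k1" (the pictures are not rectified: a ray, as slopes to the right and down, at radius r is drawn at 1 + k1 r^2 times it, then the intrinsics apply), "origin" and "rotation" of the camera in the world. Camera axes: x right, y up, looking along -z (the intrinsics and any distortion apply to the point x, -y, -z); pixel columns grow to the right and rows downward; lengths in mm; the calibration is good to about 2 mm. A picture is of the moment at which its call begins. camera_info takes no time and is no camera call.
- env.job_done(): hands the job in; it is judged then, once.
The state is a dict: "time": time; "joint_pos": joint angles; "joint_vel": joint speeds; "effort": joint torques, N m; "tool_pos": TCP position; "ee_rot": TCP orientation; "force": force on the tool from outside, world axes, zero at the start; "moment": the same for the moment, N m; "finger_gap": opening from 0.0 (shut) to 1.0 (fully open); "grip_force": force on a finger pad.
Only numpy, scipy, OpenCV 4.12 (cv2) and the standard library are available. Lean on these libraries where they do the work, as an engineer would, in place of code of your own. Each camera call takes 0.05 s, during which the arm holds its last target. There are 200 camera calls.

## Working session

There is one attempt and no reset: what is moved stays moved. The work goes in short steps, Python scripts to look and compute and a shell command to move; the robot and the scene stay as the last step left them, time stands still between calls to the robot, and variables do not carry over. Pictures are saved under pics/ and viewed, at most 10 in all, crops included, and the job is handed in when it is done.

```bash
mkdir -p pics; ls; python3 - <<'E'
from bench import env, optics
import cv2
o=env.get_obs(); print(o)
for n in ("side","top"):
    p,d=optics.capture(n); print(n,optics.camera_info(n))
    cv2.imwrite(f"pics/{n}0.png",p[:,:,::-1]); import numpy as np; np.save(f"{n}0.npy",d)
E
```

```text
pics
{'time': 0.0, 'joint_pos': array([-1.17119499,  0.53720416, -0.00444724,  1.53888787,  0.00261623,
        1.06729642, -0.07119942]), 'joint_vel': array([ 0.00047745,  0.0002429 ,  0.00099043,  0.00086751,  0.0005817 ,
        0.00032312, -0.00024183]), 'effort': array([-1.37228672e-04, -5.83413684e+01,  1.04813073e+00, -2.59107721e+01,
        1.23269088e-02,  9.48675501e-03,  3.06517700e-05]), 'tool_pos': array([291.67895865, 580.19396515, 247.38262191]), 'ee_rot': array([-1.37402888e-04,  2.30758035e-01,  9.73010754e-01, -8.84423760e-04]), 'force': array([-0.64924931,  0.17063922, -0.56712571]), 'moment': array([-0.01324942, -0.01039947, -0.02391707]), 'grip_force': 0.0, 'finger_gap': 1.0014050340325065}
side {'fov_y': 43.14663447755261, 'cx': 314.34951372668513, 'cy': 197.47659514276006, 'k1': -0.1395878818457386, 'origin': array([-525.59630178, 1033.94627126, 1149.63547834]), 'rotation': array([-0.33548829, -0.19059046,  0.43672701,  0.81264531])}
top {'fov_y': 55.36903035728956, 'cx': 323.1557883579197, 'cy': 197.56260009650444, 'k1': -0.0326186327395671, 'origin': array([ 433.58305137,  -14.55347958, 1357.12246922]), 'rotation': array([ 0.70959016,  0.03800118, -0.03976081, -0.7024648 ])}
```

View pics/side0.png

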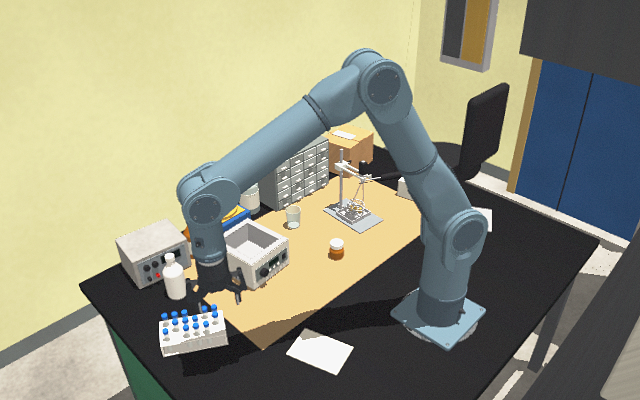

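View pics/top0.png

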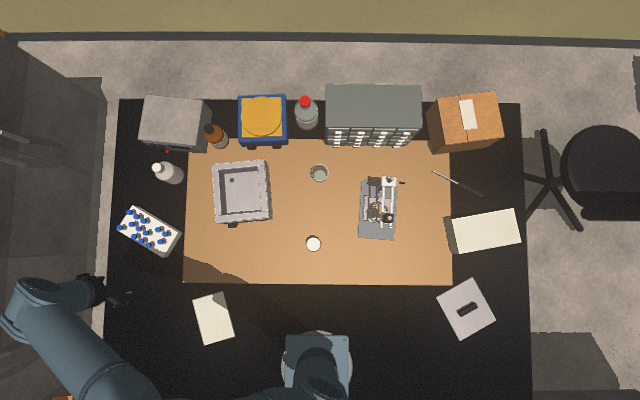

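The stand is at about (378,208) and the cleaner at (242,191) in the top view. Next I'll enlarge both.

```bash
cat > h.py <<'E'
import numpy as np, cv2
from scipy.spatial.transform import Rotation as R
from bench import env, optics
def cam(n):
    i=optics.camera_info(n); q=np.array(i["rotation"]); f=200/np.tan(np.radians(i["fov_y"])/2)
    return i,R.from_quat(q[[1,2,3,0]]),f
def ray(n,u,v):
    i,r,f=cam(n); a,b=(u-i["cx"])/f,(v-i["cy"])/f
    rd=np.hypot(a,b); r0=rd
    for _ in range(20): r0=rd/(1+i["k1"]*r0**2)
    s=r0/rd if rd else 1
    return np.array(i["origin"]), r.apply([a*s,-b*s,-1.])
def atz(n,u,v,z):
    o,d=ray(n,u,v); return o+d*(z-o[2])/d[2]
def atd(n,u,v,dep):
    o,d=ray(n,u,v); return o+d*dep
def proj(n,P):
    i,r,f=cam(n); c=r.inv().apply(np.array(P)-i["origin"]); a,b=c[...,0]/-c[...,2],-c[...,1]/-c[...,2]
    k=1+i["k1"]*(a*a+b*b); return np.stack([a*k*f+i["cx"],b*k*f+i["cy"]],-1)
def cloud(n,d,u0,u1,v0,v1):
    return np.array([[*atd(n,u,v,d[v,u]),u,v] for v in range(v0,v1) for u in range(u0,u1) if d[v,u]>0])
def crop(p,u0,u1,v0,v1,s):
    return cv2.resize(np.ascontiguousarray(p[v0:v1,u0:u1,::-1]),None,fx=s,fy=s,interpolation=cv2.INTER_CUBIC)
E
python3 - <<'E'
from h import *
p=cv2.imread("pics/top0.png")[:,:,::-1]; s=cv2.imread("pics/side0.png")[:,:,::-1]
a=crop(p,350,410,168,244,7.5)  # 450x570
b=crop(s,320,390,140,236,5.9375)[:570,:]
b=cv2.resize(b,(340,466)); b=np.pad(b,((0,104),(0,0),(0,0)))
cv2.imwrite("pics/c1.png",np.hstack([a,b])); print(a.shape)
d=np.load("top0.npy"); c=cloud("top",d,355,402,170,242)
for z0,z1 in [(2,14),(195,215),(225,245),(258,280),(275,300)]:
    m=c[(c[:,2]>z0)&(c[:,2]<z1)]; print(z0,z1,len(m),m.min(0).round(1) if len(m) else 0,m.max(0).round(1) if len(m) else 0,np.median(m,0).round(1) if len(m) else 0)
    xy=m[:,:2].astype(np.float32)
    if len(m)>4: print(cv2.minAreaRect(xy))
c=cloud("top",d,200,285,150,235); m=c[(c[:,2]>108)&(c[:,2]<122)]; print(len(m),cv2.minAreaRect(m[:,:2].astype(np.float32)),np.median(m[:,2]))
t=c[(c[:,2]>30)&(c[:,2]<50)]; print(len(t),cv2.minAreaRect(t[:,:2].astype(np.float32)),np.median(t[:,2]))
E
```

```text
(570, 450, 3)Traceback (most recent call last):
  File "<stdin>", line 7, in <module>
  File "h.py", line 21, in cloud
    return np.array([[*atd(n,u,v,d[v,u]),u,v] for v in range(v0,v1) for u in range(u0,u1) if d[v,u]>0])
                       ~~~^^^^^^^^^^^^^^
  File "h.py", line 16, in atd
    o,d=ray(n,u,v); return o+d*dep
        ~~~^^^^^^^
  File "h.py", line 8, in ray
    i,r,f=cam(n); a,b=(u-i["cx"])/f,(v-i["cy"])/f
          ~~~^^^
  File "h.py", line 5, in cam
    i=optics.camera_info(n); q=np.array(i["rotation"]); f=200/np.tan(np.radians(i["fov_y"])/2)
ValueError: time passes only in moves, steps and waits
```

View pics/c1.png

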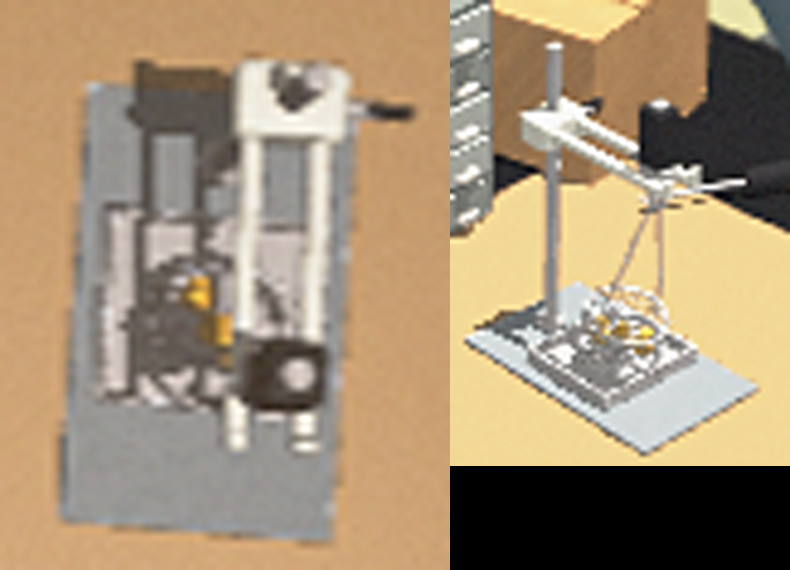

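The crop shows the black grip's top centred at about (286,375) and the rod top at about (297,80). The fork's open end faces down in the picture, so the stand's front faces the robot (-x). I'll cache the calibration and measure.

```bash
sed -i 's/^def cam/import functools\n@functools.cache\ndef cam/' h.py
python3 - <<'E'
from h import *
d=np.load("top0.npy"); c=cloud("top",d,355,402,170,242)
for z0,z1 in [(2,14),(195,215),(225,245),(258,295)]:
    m=c[(c[:,2]>z0)&(c[:,2]<z1)]
    if len(m)>4: print(z0,z1,len(m),m.min(0)[:3].round(1),m.max(0)[:3].round(1),np.median(m,0).round(1),[np.round(q,1) for q in cv2.minAreaRect(m[:,:2].astype(np.float32))])
c2=cloud("top",d,380,396,208,226); m=c2[(c2[:,2]>265)]; print("grip",len(m),m.min(0).round(1),m.max(0).round(1),m.mean(0).round(1))
# pixel readings from crop
px=lambda a,b:(350+(a+.5)/7.5-.5,168+(b+.5)/7.5-.5)
print("griptop",atz("top",*px(286,375),284.5), "rodtop",atz("top",*px(297,80),268))
for q in [(90,85),(62,520),(330,540)]: print("base",q,atz("top",*px(*q),5).round(1))
for a,b in [((243,130),(230,440)),((328,140),(318,440))]: print("prong",atz("top",*px(*a),205).round(1),atz("top",*px(*b),205).round(1))
c=cloud("top",d,200,285,150,235)
for z0,z1 in [(108,122),(30,50)]:
    t=c[(c[:,2]>z0)&(c[:,2]<z1)]; print(len(t),[np.round(q,1) for q in cv2.minAreaRect(t[:,:2].astype(np.float32))],np.median(t[:,2]))
p=cv2.imread("pics/top0.png")[:,:,::-1]
cv2.imwrite("pics/c2.png",crop(p,200,284,148,238,6.5))
E
```

```text
2 14 1385 [ 430. -297.    2.] [ 685.6 -130.8   13.9] [ 552.  -195.1    5.4  373.   207. ] [array([ 557.8, -214. ]), array([255.5, 166.2]), np.float64(0.1)]
195 215 364 [ 470.3 -255.5  195.5] [ 629.9 -189.6  214.9] [ 578.7 -210.1  205.2  387.   192.5] [array([ 550.1, -218.8]), array([ 62.6, 158.4]), np.float64(84.8)]
225 245 16 [ 486.7 -217.2  228.7] [ 614.3 -196.4  242.9] [ 503.4 -199.1  235.6  385.   216.5] [array([ 550.6, -206.4]), array([  9.2, 127.8]), np.float64(83.9)]
258 295 65 [ 486.1 -222.1  258.1] [ 619.5 -198.   268.6] [ 503.2 -210.9  260.6  390.   216. ] [array([ 553. , -211.6]), array([ 20.9, 133.3]), np.float64(87.0)]
grip 1 [ 494.3 -206.1  265.3  389.   219. ] [ 494.3 -206.1  265.3  389.   219. ] [ 494.3 -206.1  265.3  389.   219. ]
griptop [ 497.22735092 -199.14069297  284.5       ] rodtop [ 612.1786676  -207.22593416  268.        ]
base (90, 85) [ 651.8 -154.4    5. ]
base (62, 520) [ 444.5 -141.     5. ]
base (330, 540) [ 436.2 -267.4    5. ]
prong [ 601.6 -196.1  205. ] [ 475.5 -190.   205. ]
prong [ 597.9 -230.8  205. ] [ 475.9 -225.5  205. ]
1377 [array([592.9, 258.6]), array([196.8, 177.3]), np.float64(6.0)] 113.76819556004261
1496 [array([623.1, 289.1]), array([274.3, 233.2]), np.float64(7.3)] 40.116663214179084
```

View pics/c2.png

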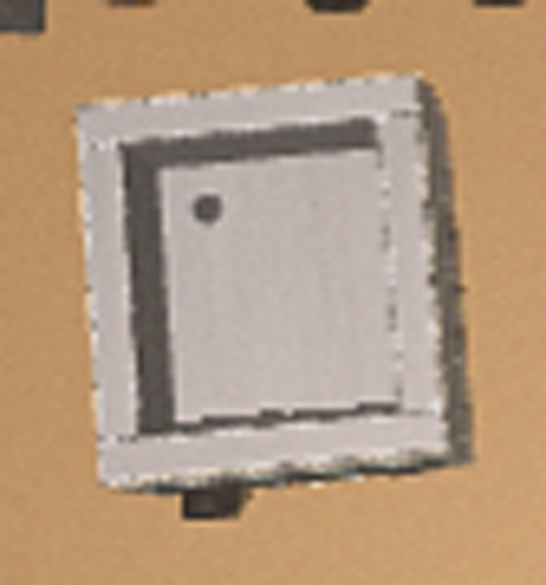

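The cleaner's rim matches its given size: 196.8 x 177.3 mm, centred at (592.9, 258.6), z 114. The grip comes out near (500,-208) with a stand yaw of about -0.065, and its top at z 261 is as expected. Next I need a small helper for planning moves.

```bash
cat > plan.py <<'E'
from h import *
import sys
def go(x,y,z,yaw=None):
    o=env.get_obs(); r=R.from_quat(np.array(o["ee_rot"])[[1,2,3,0]])
    s=r.inv().apply(np.array([x,y,z])-o["tool_pos"])/150
    # desired: tool z down, tool y along +-(stand y)
    t=[0,0,0]
    if yaw is not None:
        cs=[]
        for k in (0,np.pi):
            T=R.from_euler('z',yaw+k)*R.from_euler('x',np.pi); cs.append((r.inv()*T).as_rotvec()/(np.pi/2))
        t=cs
    print("t",o["time"],"pos",np.round(o["tool_pos"],1),"shift",np.round(s,3),"turn",np.round(t,3),"J",np.round(o["joint_pos"],2))
    print("axes",r.as_matrix().round(3).tolist())
if __name__=="__main__": go(*map(float,sys.argv[1:]))
E
python3 plan.py 440 -208 300 -0.065
python3 - <<'E'
from h import *
px=lambda a,b:(200+(a+.5)/6.5-.5,148+(b+.5)/6.5-.5)
o=[atz("top",*px(*q),115)[:2] for q in [(78,105),(418,75),(447,462),(102,487)]]; print(np.round(o,1),np.mean(o,0))
o=[atz("top",*px(*q),115)[:2] for q in [(120,143),(378,118),(405,408),(138,438)]]; print(np.round(o,1),np.mean(o,0))
print("grip top", atz("top",350+298.5/7.5-.5,168+377/7.5-.5,261))
for n,u,v,z in [("beaker",319,173,75),("jar",313,243,62)]: print(n,atz("top",u,v,z).round())
# side cam check of grip top: crop (658,105) in c1
s=340/(70*5.9375); u=320+(658-450)/s/5.9375; v=140+105/(466/570)/5.9375; print(u,v,atz("side",u,v,261).round(1), proj("side",[500,-208,261]))
E
```

```text
t 0.1 pos [291.7 580.3 247.5] shift [-3.243 -4.252 -0.343] turn [[-0.000e+00  1.000e-03  1.745e+00]
 [-1.000e-03 -0.000e+00 -2.550e-01]] J [-1.17  0.54 -0.    1.54  0.    1.07 -0.07]
axes [[-0.894, 0.449, -0.001], [0.449, 0.894, -0.001], [-0.0, -0.002, -1.0]]
[[680.  354.4]
 [697.1 180.9]
 [499.8 161. ]
 [485.4 334. ]] [590.57378857 257.57604679]
[[660.5 332. ]
 [674.6 200.7]
 [526.7 182.8]
 [510.2 316.8]] [593.01200051 258.09015522]
grip top [ 498.08917911 -207.80026071  261.        ]
beaker [659.  -2.  75.]
jar [422.  16.  62.]
362.8235294117647 161.63090128755366 [ 498.2 -201.   261. ] [363.71730586 160.79020543]
```

```bash
python3 -m creep '-1 -.39 -.37 0 0 -.255;-1 -.39 -.37 0 0 -.255;-1 -.39 -.37 0 0 -.255;-1 -.39 -.37 0 0 -.255;-1 -.39 -.37 0 0 -.255;-1 -.39 -.37 0 0 -.255;-1 -.39 -.37 0 0 -.255' -1; python3 plan.py 440 -208 300 -0.065
```

```text
time: 0.8
tool_pos: [397.9, 462.3, 303.0]
ee_rot: [-0.001, 0.031, 1.0, -0.0]
force: [-0.9, -1.0, 0.3]
finger_gap: 1.001
grip_force: 0.0
t 0.8 pos [397.9 462.3 303. ] shift [-0.56  -4.442  0.021] turn [[ 2.000e-03 -0.000e+00 -1.999e+00]
 [-0.000e+00 -1.000e-03  1.000e-03]] J [-0.89  0.42 -0.06  1.59  0.03  1.14  0.55]
axes [[-0.998, 0.063, -0.002], [0.063, 0.998, -0.0], [0.002, -0.0, -1.0]]
```

```bash
python3 -m creep '-.3 -1 0 0 0 0;-.3 -1 0 0 0 0;-.3 -1 0 0 0 0;-.3 -1 0 0 0 0' >/dev/null; python3 -m creep '-.3 -1 0 0 0 0;-.3 -1 0 0 0 0;-.3 -1 0 0 0 0;-.3 -1 0 0 0 0'  >/dev/null; python3 -m creep '0 -1 0 0 0 0;0 -1 0 0 0 0;0 -1 0 0 0 0;0 -1 0 0 0 0' >/dev/null;  python3 -m creep '0 -1 0 0 0 0;0 -1 0 0 0 0;0 -1 0 0 0 0;0 -1 0 0 0 0;0 -1 0 0 0 0'; python3 plan.py 499.5 -208 300 -0.065
```

```text
time: 2.5
tool_pos: [450.9, -142.5, 303.5]
ee_rot: [-0.0, 0.033, 0.999, 0.0]
force: [0.9, 1.5, 0.6]
finger_gap: 1.002
grip_force: 0.0
t 2.5 pos [ 450.9 -142.5  303.5] shift [-0.352 -0.415  0.023] turn [[-1.e-03 -0.e+00  2.e+00]
 [ 0.e+00 -0.e+00 -0.e+00]] J [-0.06  0.17  0.3   1.94 -0.06  1.04  1.78]
axes [[-0.998, 0.065, -0.001], [0.065, 0.998, 0.0], [0.001, 0.0, -1.0]]
```

```bash
python3 -m creep '-.355 -.415 0 0 0 0;-.355 -.415 0 0 0 0;-.355 -.415 0 0 0 0;-.355 -.415 0 0 0 0;-.355 -.415 0 0 0 0' >/dev/null; python3 plan.py 499.5 -208 236 -0.065; python3 - <<'E'
from h import *
p,_=optics.capture("side"); t,_=optics.capture("top"); a=crop(p,310,390,110,230,5); b=crop(t,355,405,160,235,8)
cv2.imwrite("pics/c3.png",np.hstack([a,b])[:600,:800])
E
```

```text
t 3.0 pos [ 499.7 -206.3  303.4] shift [ 0.    -0.012  0.449] turn [[ 1.000e-03  1.000e-03 -1.998e+00]
 [ 1.000e-03 -1.000e-03  2.000e-03]] J [ 0.03  0.3   0.34  1.78 -0.11  1.08  1.92]
axes [[-0.998, 0.062, -0.001], [0.062, 0.998, 0.001], [0.001, 0.001, -1.0]]
```

View pics/c3.png

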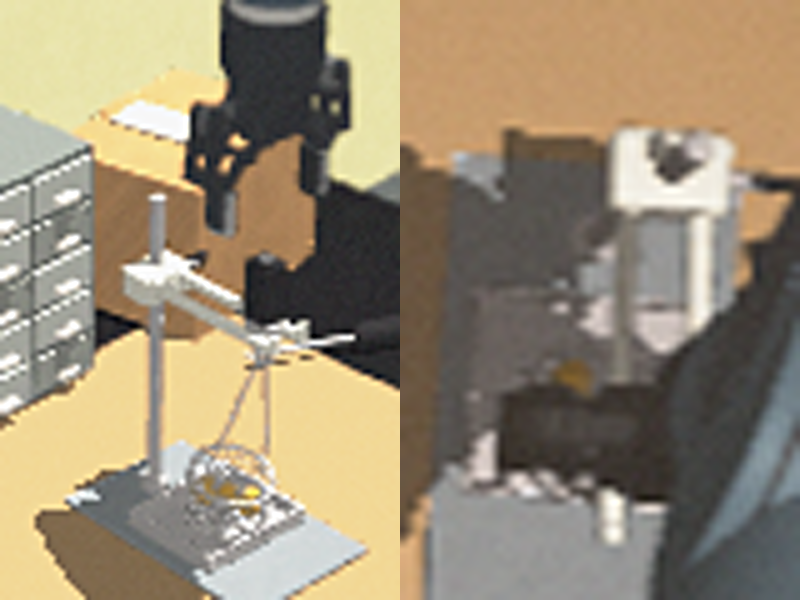

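The fingertips at (220,235) and (315,195) straddle the grip, whose top is at (265,257), so they are aligned. I'll descend and close.

```bash
python3 -m creep '0 -.01 .2 0 0 0;0 -.01 .3 0 0 0;0 -.01 .4 0 0 0;0 -.01 .45 0 0 0;0 -.01 .45 0 0 0;0 -.01 .45 0 0 0'; python3 plan.py 499.5 -208 236 -0.065;
```

```text
time: 3.7
tool_pos: [499.7, -210.4, 236.9]
ee_rot: [0.0, 0.032, 0.999, -0.0]
force: [-0.6, -0.6, 0.7]
finger_gap: 1.0
grip_force: 0.0
t 3.7 pos [ 499.7 -210.4  236.9] shift [0.002 0.016 0.006] turn [[-1.e-03 -0.e+00 -2.e+00]
 [-0.e+00  1.e-03  0.e+00]] J [ 0.06  0.38  0.33  1.85 -0.15  0.93  1.96]
axes [[-0.998, 0.065, 0.001], [0.065, 0.998, -0.0], [-0.001, -0.0, -1.0]]
```

```bash
python3 -m creep '0 0 0 0 0 0;0 0 0 0 0 0;0 0 0 0 0 0;0 0 0 0 0 0;0 0 0 0 0 0;0 0 0 0 0 0;0 0 0 0 0 0;0 0 0 0 0 0;0 0 0 0 0 0;0 0 0 0 0 0' 1; python3 plan.py 499.5 -208 236 -0.065; python3 - <<'E'
from h import *
p,d=optics.capture("side"); np.save("side1.npy",d); a=crop(p,320,390,130,220,6)
cv2.imwrite("pics/c4.png",a)
E
```

```text
time: 4.7
tool_pos: [499.7, -210.5, 236.6]
ee_rot: [0.0, 0.033, 0.999, 0.0]
force: [-0.3, 1.6, 5.8]
finger_gap: 0.271
grip_force: 59.3
t 4.7 pos [ 499.7 -210.5  236.6] shift [0.002 0.016 0.004] turn [[ 1.e-03 -0.e+00  2.e+00]
 [ 0.e+00  0.e+00 -0.e+00]] J [ 0.06  0.38  0.33  1.85 -0.15  0.93  1.96]
axes [[-0.998, 0.065, 0.001], [0.065, 0.998, 0.0], [-0.001, 0.0, -1.0]]
```

View pics/c4.png

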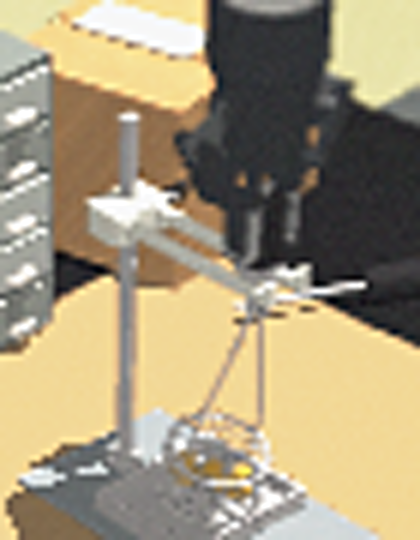

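The grip is held: gap 0.271 is about 23 mm, at 59 N. If I lift and then draw out at 0.26 m/s a quarter period after release, the swing-out should cancel. I'll follow with a ramped stop lasting one period.

```bash
cat > sw.py <<'E'
from h import *
import sys
N=int(sys.argv[1]); T=[];C=[]
for k in range(N):
    o=env.get_obs(); p=np.array(o["tool_pos"]); t=o["time"]; piv=p-[0,0,57.]
    q,d=optics.capture("side")
    b=piv-[0,0,141.]; uv=proj("side",b); u,v=np.round(uv).astype(int)
    i,r,f=cam("side"); s=24
    c=cloud("side",d,max(u-s,0),min(u+s,640),max(v-s,0),min(v+s,400))
    m=c[(np.hypot(*(c[:,:2]-b[:2]).T)<75)&(abs(c[:,2]-b[2])<(22 if b[2]>40 else 18))]
    T.append(t); C.append([*((m[:,:3].mean(0)-b) if len(m) else [np.nan]*3),len(m),*p])
T=np.array(T);C=np.array(C)
for t,c in zip(T,C): print(round(t,3),c.round(1).tolist())
g=~np.isnan(C[:,0]); w=2*np.pi/.76; t0=T[-1]
A=np.c_[np.cos(w*(T-t0)),np.sin(w*(T-t0)),np.ones(len(T))][g]
for k,n in enumerate("xy"):
    s,res,*_=np.linalg.lstsq(A,C[g,k],rcond=None)
    print(n,"mean %.1f amp %.1fmm phase at t0=%.2f (cos(w(t-t0)+ph)) ph=%.2f rms %.1f"%(s[2],np.hypot(s[0],s[1]),t0,np.arctan2(-s[1],s[0]),np.std(A@s-C[g,k])))
cv2.imwrite("pics/last.png",crop(q,u-40,u+40,v-60,v+40,6))
E
python3 -m creep '0 .01 -.12 0 0 0;0 .01 -.12 0 0 0;.171 .01 -.12 0 0 0;.331 .01 -.12 0 0 0;.470 .01 -.12 0 0 0;.587 .01 -.12 0 0 0;.683 .01 -.12 0 0 0;.758 .01 -.12 0 0 0;.811 .01 -.12 0 0 0;.843 .01 -.12 0 0 0;.854 .01 -.12 0 0 0' 1; python3 sw.py 16
```

```text
time: 5.85
tool_pos: [371.7, -200.7, 254.4]
ee_rot: [0.0, 0.033, 0.999, -0.0]
force: [0.7, -0.5, -3.8]
finger_gap: 0.274
grip_force: 59.5
5.85 [6.1, 5.6, -3.7, 238.0, 371.7, -200.7, 254.4]
5.9 [4.5, 6.9, -2.3, 237.0, 371.7, -200.8, 254.4]
5.95 [2.2, 6.9, -2.5, 243.0, 372.0, -200.8, 254.4]
6.0 [-2.2, 6.8, -2.8, 241.0, 372.2, -200.7, 254.4]
6.05 [-4.9, 8.2, -3.6, 238.0, 372.2, -200.8, 254.4]
6.1 [-8.0, 8.6, -2.6, 249.0, 372.1, -200.7, 254.3]
6.15 [-9.2, 8.1, -2.1, 240.0, 372.0, -200.7, 254.3]
6.2 [-13.1, 8.0, -2.3, 232.0, 371.9, -200.7, 254.3]
6.25 [-13.1, 7.4, -3.0, 228.0, 371.8, -200.7, 254.3]
6.3 [-7.8, 7.3, -2.5, 243.0, 371.8, -200.7, 254.3]
6.35 [-6.9, 8.0, -2.0, 231.0, 371.7, -200.7, 254.3]
6.4 [-1.6, 7.5, -3.0, 253.0, 371.7, -200.7, 254.3]
6.45 [0.3, 6.6, -2.8, 239.0, 371.7, -200.7, 254.3]
6.5 [3.5, 6.1, -1.8, 238.0, 371.7, -200.7, 254.3]
6.55 [4.3, 7.3, -1.5, 238.0, 371.7, -200.7, 254.3]
6.6 [5.1, 6.5, -2.5, 238.0, 371.7, -200.7, 254.3]
x mean -3.0 amp 8.7mm phase at t0=6.60 (cos(w(t-t0)+ph)) ph=0.08 rms 1.0
y mean 7.3 amp 0.9mm phase at t0=6.60 (cos(w(t-t0)+ph)) ph=-2.80 rms 0.5
```

Only 8.7 mm of swing is left. At its next negative peak I'll cancel it with a position step of -8.7 mm, then raise the basket.

```bash
python3 -m creep '0 0 0 0 0 0;0 0 0 0 0 0;.057 0 0 0 0 0;.057 0 0 0 0 0;.057 0 -.02 0 0 0;.057 0 -.08 0 0 0;.057 0 -.16 0 0 0;.057 0 -.26 0 0 0;.057 0 -.36 0 0 0;.057 0 -.46 0 0 0;.057 0 -.56 0 0 0;.057 0 -.64 0 0 0;.057 0 -.70 0 0 0;.057 0 -.72 0 0 0' 1; python3 sw.py 10|tail -4;  python3 plan.py 593 258 362 -0.065
```

```text
time: 8.05
tool_pos: [363.5, -200.3, 363.3]
ee_rot: [0.001, 0.033, 0.999, -0.0]
force: [-0.1, -0.2, -3.9]
finger_gap: 0.27
grip_force: 59.5
8.45 [-1.3, 7.5, -3.1, 255.0, 362.9, -200.1, 361.9]
8.5 [-4.0, 8.2, -2.9, 247.0, 362.9, -200.1, 362.0]
x mean -3.5 amp 6.5mm phase at t0=8.50 (cos(w(t-t0)+ph)) ph=1.61 rms 0.4
y mean 7.6 amp 1.3mm phase at t0=8.50 (cos(w(t-t0)+ph)) ph=-1.20 rms 0.2
t 8.55 pos [ 363.  -200.1  362.1] shift [-1.331  3.148 -0.   ] turn [[-1.e-03 -0.e+00  2.e+00]
 [ 0.e+00 -0.e+00 -0.e+00]] J [ 0.04 -0.02  0.35  1.98  0.01  1.18  1.9 ]
axes [[-0.998, 0.065, -0.001], [0.065, 0.998, 0.0], [0.001, 0.0, -1.0]]
```

```bash
python3 -m creep '-.0036 .0086 0 0 0 0;-.0145 .0343 0 0 0 0;-.0326 .077 0 0 0 0;-.0579 .1369 0 0 0 0;-.0904 .2139 0 0 0 0;-.1302 .308 0 0 0 0;-.1772 .4192 0 0 0 0;-.2315 .5475 0 0 0 0;-.2893 .6844 0 0 0 0;-.3472 .8212 0 0 0 0;-.4051 .9581 0 0 0 0' 1 >/dev/null
python3 -m creep '-.0579 .1369 0 0 0 0;-.1157 .2737 0 0 0 0;-.1736 .4106 0 0 0 0;-.2315 .5475 0 0 0 0;-.2893 .6844 0 0 0 0;-.3472 .8212 0 0 0 0;-.4051 .9581 0 0 0 0' 1 >/dev/null
python3 -m creep '-.0579 .1369 0 0 0 0;-.1157 .2737 0 0 0 0;-.1736 .4106 0 0 0 0;-.2315 .5475 0 0 0 0;-.2893 .6844 0 0 0 0' 1 >/dev/null
python3 -m creep '-.0542 .1283 0 0 0 0;-.1013 .2395 0 0 0 0;-.141 .3336 0 0 0 0;-.1736 .4106 0 0 0 0;-.1989 .4705 0 0 0 0;-.217 .5133 0 0 0 0;-.2279 .539 0 0 0 0;-.2315 .5475 0 0 0 0' 1
python3 sw.py 16;  python3 plan.py 593 258 362 -0.065
```

```text
time: 11.65
tool_pos: [593.1, 258.2, 362.2]
ee_rot: [-0.0, 0.033, 0.999, -0.0]
force: [-0.2, 0.2, -4.2]
finger_gap: 0.272
grip_force: 59.5
11.65 [-7.2, 6.7, -2.8, 308.0, 593.1, 258.2, 362.2]
11.7 [-8.8, 5.9, -3.4, 297.0, 593.1, 258.0, 362.2]
11.75 [-9.3, 5.8, -2.4, 296.0, 593.1, 257.7, 362.3]
11.8 [-7.4, 5.8, -2.6, 313.0, 593.1, 257.5, 362.4]
11.85 [-6.2, 4.8, -2.7, 316.0, 593.1, 257.4, 362.4]
11.9 [-4.0, 4.8, -3.5, 313.0, 593.1, 257.5, 362.4]
11.95 [-3.0, 5.5, -2.7, 304.0, 593.1, 257.5, 362.5]
12.0 [-1.6, 6.4, -3.4, 307.0, 593.1, 257.6, 362.4]
12.05 [-1.0, 7.0, -2.4, 309.0, 593.1, 257.7, 362.4]
12.1 [0.5, 7.1, -2.6, 306.0, 593.1, 257.8, 362.4]
12.15 [-0.5, 8.5, -3.0, 308.0, 593.1, 257.9, 362.4]
12.2 [-0.8, 9.0, -3.0, 307.0, 593.1, 257.9, 362.4]
12.25 [-1.4, 8.1, -1.9, 318.0, 593.1, 258.0, 362.3]
12.3 [-2.8, 9.4, -2.2, 309.0, 593.1, 258.0, 362.4]
12.35 [-5.2, 8.6, -3.1, 310.0, 593.1, 258.1, 362.3]
12.4 [-7.5, 8.1, -2.2, 304.0, 593.1, 258.1, 362.3]
x mean -4.0 amp 4.4mm phase at t0=12.40 (cos(w(t-t0)+ph)) ph=2.34 rms 0.6
y mean 6.9 amp 2.0mm phase at t0=12.40 (cos(w(t-t0)+ph)) ph=1.28 rms 0.5
t 12.45 pos [593.1 258.  362.3] shift [ 0.001 -0.     0.002] turn [[-0. -0.  2.]
 [ 0. -0. -0.]] J [-0.49  0.44  0.01  1.41 -0.01  1.29  1.03]
axes [[-0.998, 0.065, -0.0], [0.065, 0.998, 0.0], [0.0, 0.0, -1.0]]
```

The remaining swing is about 5 mm (0.28 rad/s), already within limits. I'll hold 1.5 s above the tank and check centring against the rim in the same camera.

```bash
python3 -m creep '0 0 0 0 0 0;0 0 0 0 0 0;0 0 0 0 0 0;0 0 0 0 0 0;0 0 0 0 0 0;0 0 0 0 0 0;0 0 0 0 0 0;0 0 0 0 0 0;0 0 0 0 0 0;0 0 0 0 0 0;0 0 0 0 0 0;0 0 0 0 0 0;0 0 0 0 0 0;0 0 0 0 0 0;0 0 0 0 0 0' 1 >/dev/null; python3 - <<'E'
from h import *
p,d=optics.capture("side"); t,_=optics.capture("top"); o=env.get_obs()
cv2.imwrite("pics/c5.png",np.hstack([crop(p,205,305,160,290,4.5)[:585],crop(t,200,284,148,238,4)[:360].repeat(1,0) if 0 else cv2.resize(crop(t,200,284,148,238,4),(336,585))]))
c=cloud("side",d,200,310,180,300)
m=c[(abs(c[:,2]-114)<4)&(np.hypot(c[:,0]-593,c[:,1]-258)<140)]
print(len(m),[np.round(q,1) for q in cv2.minAreaRect(m[:,:2].astype(np.float32))],o["time"])
E
```

```text
702 [array([590.1, 264.7]), array([202.7, 179.2]), np.float64(6.1)] 14.05
```

View pics/c5.png

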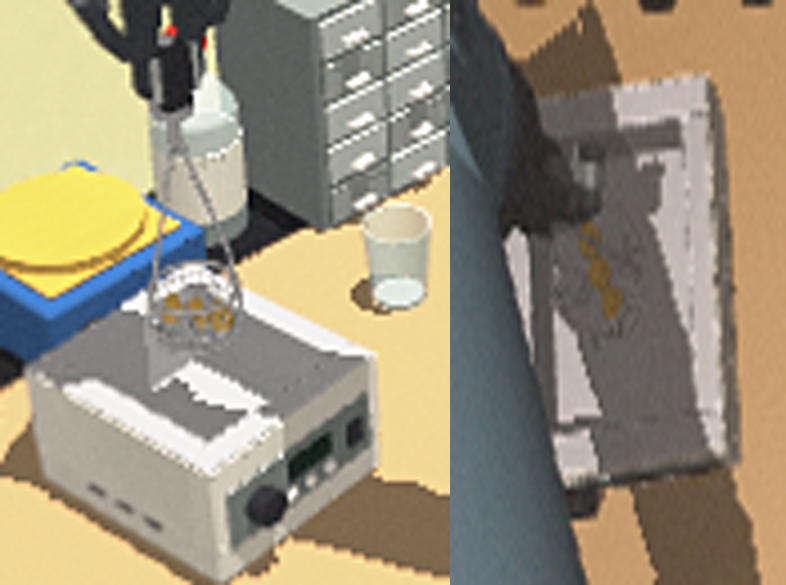

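The basket hangs over the tank (side crop around (195,305)), and its offset agrees with the rim's offset in that camera to within a few mm. Lowering 85 mm.

```bash
python3 -m creep '0 0 .01 0 0 0;0 0 .03 0 0 0;0 0 .06 0 0 0;0 0 .1 0 0 0;0 0 .15 0 0 0;0 0 .2 0 0 0;0 0 .25 0 0 0;0 0 .3 0 0 0;0 0 .35 0 0 0;0 0 .4 0 0 0;0 0 .45 0 0 0;0 0 .49 0 0 0;0 0 .52 0 0 0;0 0 .54 0 0 0;0 0 .555 0 0 0;0 0 .565 0 0 0;0 0 .567 0 0 0' 1; python3 sw.py 16|tail -6; python3 - <<'E'
from h import *
p,d=optics.capture("side")
cv2.imwrite("pics/c6.png",crop(p,205,305,160,290,4.5)[:585])
E
```

```text
time: 15.75
tool_pos: [593.1, 258.1, 277.3]
ee_rot: [0.0, 0.033, 0.999, 0.0]
force: [-0.5, 0.8, -3.3]
finger_gap: 0.275
grip_force: 59.5
16.35 [0.1, -19.6, 0.2, 404.0, 593.1, 258.0, 277.2]
16.4 [1.0, -18.4, 0.0, 409.0, 593.1, 258.0, 277.2]
16.45 [2.2, -18.7, -0.2, 411.0, 593.1, 258.0, 277.2]
16.5 [2.4, -18.5, 0.1, 414.0, 593.1, 258.0, 277.2]
x mean 2.9 amp 2.5mm phase at t0=16.50 (cos(w(t-t0)+ph)) ph=-1.63 rms 0.5
y mean -17.9 amp 1.1mm phase at t0=16.50 (cos(w(t-t0)+ph)) ph=-2.09 rms 0.4
```

View pics/c6.png

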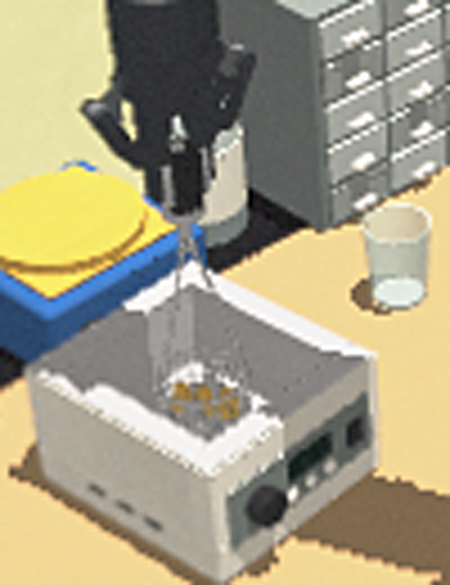

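The basket hangs inside the tank at about (205,395) in the crop, still swinging freely and clear of the walls. I'll check its position against the projection and hold for more than 6 s.

```bash
for i in 1 2 3 4; do python3 -m creep '0 0 0 0 0 0;0 0 0 0 0 0;0 0 0 0 0 0;0 0 0 0 0 0;0 0 0 0 0 0;0 0 0 0 0 0;0 0 0 0 0 0;0 0 0 0 0 0;0 0 0 0 0 0;0 0 0 0 0 0;0 0 0 0 0 0;0 0 0 0 0 0;0 0 0 0 0 0;0 0 0 0 0 0;0 0 0 0 0 0;0 0 0 0 0 0;0 0 0 0 0 0;0 0 0 0 0 0;0 0 0 0 0 0;0 0 0 0 0 0' 1 | egrep 'time|force|tool'; done; python3 - <<'E'
from h import *
for z in (60,72,85): print((proj("side",[593,258,z])-[205,160])*4.5)
p,d=optics.capture("side"); h=cv2.cvtColor(np.ascontiguousarray(p),cv2.COLOR_RGB2HSV)
m=(h[...,0]>12)&(h[...,0]<28)&(h[...,1]>110); m[:235]=0; m[:,:238]=0;m[:,262:]=0;m[262:]=0
v,u=np.nonzero(m); print(len(u),u.mean(),v.mean(),atz("side",u.mean(),v.mean(),72),"rim ref",590.1,264.7)
E
```

```text
time: 18.6
tool_pos: [593.1, 258.0, 277.2]
force: [0.5, 0.7, -3.5]
grip_force: 59.5
time: 20.6
tool_pos: [593.1, 258.0, 277.3]
force: [0.4, 0.6, -4.2]
grip_force: 59.5
time: 22.6
tool_pos: [593.1, 258.0, 277.2]
force: [-0.9, 0.7, -3.6]
grip_force: 59.5
time: 24.6
tool_pos: [593.1, 258.0, 277.3]
force: [0.1, -0.0, -4.9]
grip_force: 59.5
[208.68701812 410.84256659]
[207.29903935 398.50139196]
[205.78570811 385.01890439]
35 250.05714285714285 248.82857142857142 [594.30624905 261.35238619  72.        ] rim ref 590.1 264.7
```

The fittings are within about 5 mm of the tank centre, and the basket has now hung there for more than 8 s. Handing in.

```bash
python3 -c "
from bench import env
print(env.job_done())"
```

```text
the job is handed in; nothing more can be done
None
```

I handed the job in with the basket still held by the grip, after over 8 s hanging nearly still in the tank, about 5 mm off centre and touching nothing that I could see; the hand-in call gave no verdict.

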